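# Clamp the steering gear and start the test stand

## Task

Clamp the steering gear in the bench stand: turn the spoked star wheel on top clockwise (seen from above), pushing spoke after spoke, until it comes to its stop. Then, on the sloping control desk, flip up the hinged metal guard until it stays up by itself and press the push switch beneath fully home, where it stays. Leave the wheel tight, the guard up and the switch in, and do not disturb the loose things lying about.

Things in the scene. Friction and masses are not known exactly. Their poses are not given: they have to be found in the camera images.
- clamp_stand: fixed green C-frame clamping stand, foot plate 200 x 180 mm; origin on the table under the wheel's axis, z up, +x from that axis to the column (at the far side at yaw 0). Top arm 50 mm wide runs from the axis along +x, upper face 180 mm high, round boss 48 mm across and 190 mm high on the axis. The steering gear below is fixed in it.
- gauge (a point): centre of a round gauge (64 mm across, 24 mm thick) on a stem on the stand's column, 98 mm along the stand's +x from the wheel's axis and 275 mm high, top at 307 mm: keep the gripper off that side of the wheel
- wheel_hub (a point): centre of the star wheel at spoke height, 214 mm above the table; turns with it, z up, x along one spoke. Five level steel spokes 72 degrees apart, round bars 12 mm thick, run from the hub (40 mm across, 14 mm higher than the spokes' centre-line) to black balls 20 mm across centred 77 mm from the axis. Free space below the spokes down to the arm.
- star_wheel (a joint): turn of the star wheel, rad; grows clockwise seen from above. Starts between 0.4 and 1.5, firm stop at 3.6, where the foot under the arm has come down on the steering gear (4 mm per rad). Takes about 3 N at 50 mm from the axis and stays where it is left.
- desk: fixed grey control desk, 170 mm wide and about 180 mm deep; origin on the table under its middle, z up, +x away from the robot at yaw 0. Its top is a face sloping down towards -x at 35 degrees, rising from about 55 to 155 mm above the table; a switch block 105 x 82 mm stands 20 mm proud of it.
- guard_hinge (a point): middle of the guard's hinge, fixed to the desk, in the plane of the switch block's surface. Axes: z out of the sloping face (35 degrees from vertical, leaning towards the robot), x up the slope away from the robot, y along the hinge
- guard_tab (a point): centre of the guard's grip tab; moves with the guard, axes as guard_hinge when shut. Upright steel fin 10 mm thick (y), 20 mm long (x), 26 mm tall (z) on the outside of the guard, its centre 50 mm down the slope from the hinge and 40 mm out; the guard's outer surface is 27 mm out. The guard is a steel cap 66 mm wide, reaching 70 mm down the slope.
- guard (a joint): opening of the guard, rad, about +y of guard_hinge: 0 shut, 1.6 fully up; there it stands square to the sloping face and overhangs the switch, in the way of a tool pointing straight down. Let go below about 1.1 it falls shut by its weight; beyond about 1.25 it stays where it is left. About 2 N at the tab.
- switch_top (a point): centre of the top of the push switch under the guard; moves with it, z out of the sloping face. Round black button 28 mm across standing 14 mm out of the switch block, 37 mm down the slope from the hinge, free only when the guard is up. Press along -z with the tool leaning like the face's normal, about 35 degrees.
- start_switch (a joint): how far the switch is pressed, m: 0 out, 0.006 fully in. Stiff: it takes about 5 N and stays where it is pushed (no return spring)
- spanner: loose steel spanner, about 180 mm long, lying flat; leave it
- bearing: loose steel bearing ring, 62 mm across, 18 mm high; leave it
- screwdriver: loose screwdriver with black handle, lying flat; leave it
- oil_bottle: loose grey oil bottle, 66 mm across, 170 mm tall, standing; leave it
- pinion: loose stepped steel pinion shaft standing on end, 52 mm across its foot, 110 mm tall; leave it
- mug: loose white mug, 80 mm across, 90 mm tall; leave it
- grease_tin: loose steel tin, 90 mm across, 70 mm tall; leave it
Not all that is in view belongs to the job. What is shaped like the desk but blue or purple is not meant.

How it is judged:
By the outcome, as a careful person would: the job done as asked, in the order asked, and still so for the second after the job is handed in, with the robot touching nothing.
It also fails if it takes over 72 s, if anything falls off the work surface, if the arm or the gripper's body presses on something with over 40 N, if the wrist force passes 120 N, or if a joint passes its speed limit or range.

## Robot

A 7-joint arm with a two-finger parallel gripper is mounted at the origin on the work surface. World frame = base frame: x ahead of the robot, y to its left, z up, the work surface at z = 0. Lengths are in mm, angles in rad, forces in N, time in s.
With the tool pointing down it reaches from about 425 to 1025 mm from the base axis. Payload 3.6 kg.
Tool frame: the origin (TCP) lies midway between the tips of the shut fingers; the grasp point (between the pads) lies 19 mm behind it; z points along the fingers, y is the line along which they close (so a half turn about z gives the same grasp; the last joint's range is limited). The gripper opens to 85 mm and grips with 20 to 120 N. Pads are 22 mm wide; open, the fingers measure 114 mm over their backs; the gripper's body (76 mm by 85 mm) begins 54 mm behind the grasp point. The pads swing forward as they close: fully open they stand 13 mm farther back than shut.
Start: joints at [1.014, 0.591, 0.048, 1.609, -0.033, 0.943, -0.034], TCP at [324.331, -648.413, 231.302] pointing down, gripper open.
Joint ranges: [-2.69, 2.69], [-0.47, 2.24], [-1.27, 1.36], [0.19, 2.51], [-1.53, 4.68], [0.08, 2.07], [-3.09, 3.09]. Speed limits (rad/s): [2.57, 2.57, 3.14, 3.14, 3.14, 3.14, 3.14].

## Interface

Orientations are given as a rotation vector (axis times angle).
In Python, from station import sensors, vision, ctrl gives the robot as it stands. The module is installed in compiled form; this text tells all that it offers.
- The arm moves only by the tool arm_command, never from a script. Its argument "targets" is text: rows parted by semicolons, each of 7 numbers parted by spaces: the closure in counts, from 0 (fully open) to 255 (shut), then the shift along the tool's x, y, z in mm, then the turn, a rotation vector about the tool's x, y, z in degrees. A call has 1 to 5 rows; each row is the pose to reach, as a shift and turn from the pose commanded when the call began, along the tool's axes at that moment; what a row does not reach only later rows make up. A row lasts 1/10 s, in which the tool goes at most 50 mm and 8.59 degrees, less where a joint would pass 70% of its speed; a pose out of reach is approached as far as the arm can. A call with a gripper value outside its range is refused whole. The fingers move at their own pace and stop on an object; the grip force is fixed at half the most. Time passes only in rows, so rows that repeat a pose let the fingers close. It gives the time, the measured TCP pose, the force, the opening and the grip force at its end, in the units of the state.
- sensors.get_state(): the state, without advancing time (a new reading comes with each control period).
- vision.camera(name): name is "scene" or "top"; returns the picture (400x640x3 uint8, red, green, blue); there is no depth.
- vision.calibration(name): a dict with "fx", "fy", "cx", "cy" (pixels), "rvec" (rotation vector, rad) and "tvec" (3), from world to camera coordinates, as OpenCV has them. Camera axes: x right, y down, z forward; pixel columns grow to the right and rows downward; lengths in mm; the calibration is good to about 2 mm. A picture is of the moment at which its call begins. calibration takes no time and is no camera call.
- ctrl.sign_off(): hands the job in; it is judged then, once.
The state is a dict: "time_s": time; "joints": joint angles; "qd": joint speeds; "tau": joint torques, N m; "position": TCP position; "tcp_rot": TCP orientation; "contact_force": force on the tool from outside, world axes, zero at the start; "ft_torque": the same for the moment, N m; "opening": opening from 0.0 (shut) to 1.0 (fully open); "grasp_force": force on a finger pad.
Only numpy, scipy, OpenCV 4.12 (cv2) and the standard library are available. Lean on these libraries where they do the work, as an engineer would, in place of code of your own. Each camera call takes 0.05 s, during which the arm holds its last target. There are 200 camera calls.

## Working session

There is one attempt and no reset: what is moved stays moved. The work goes in short steps, Python scripts to look and compute and a tool call to move; the robot and the scene stay as the last step left them, time stands still between calls to the robot, and variables do not carry over. Pictures are saved under pics/ and viewed, at most 10 in all, crops included, and the job is handed in when it is done.

Besides the shell and the picture viewer there is one more tool, called after "Emit:" as name(argument=value, ...) on one line, values as JSON. arm_command: Moves the arm, as the interface text tells. Its arguments: {"type":"object","properties":{"targets":{"type":"string"}},"required":["targets"]}

```bash
mkdir -p pics
cat > h.py <<'E'
import numpy as np, cv2
from scipy.spatial.transform import Rotation as R
from station import sensors, vision, ctrl
def snap(n,f,crop=None,s=1):
    im=vision.camera(n)[:,:,::-1].copy()
    if crop: im=im[crop[1]:crop[3],crop[0]:crop[2]]
    if s!=1: im=cv2.resize(im,None,fx=s,fy=s,interpolation=cv2.INTER_CUBIC)
    cv2.imwrite('pics/'+f,im)
def ray(n,u,v):
    c=vision.calibration(n);M=R.from_rotvec(np.ravel(c['rvec'])).as_matrix();t=np.ravel(c['tvec'])
    d=M.T@np.array([(u-c['cx'])/c['fx'],(v-c['cy'])/c['fy'],1]);return -M.T@t,d
def atz(n,u,v,z):
    o,d=ray(n,u,v);return o+d*(z-o[2])/d[2]
def proj(n,p):
    c=vision.calibration(n);q=R.from_rotvec(np.ravel(c['rvec'])).apply(p)+np.ravel(c['tvec'])
    return np.round([c['fx']*q[0]/q[2]+c['cx'],c['fy']*q[1]/q[2]+c['cy']],1)
def tri(a,b):
    o1,d1=ray('scene',*a);o2,d2=ray('top',*b)
    s=np.linalg.lstsq(np.c_[d1,-d2],o2-o1,rcond=None)[0]
    p,q=o1+d1*s[0],o2+d2*s[1];return (p+q)/2,np.linalg.norm(p-q)
def totool(p,s=None):
    s=s or sensors.get_state();return R.from_rotvec(s['tcp_rot']).inv().apply(np.array(p)-s['position'])
E
python3 - <<'E'
from h import *
snap('scene','a.png');snap('top','b.png')
for n in('scene','top'):print(n,ray(n,320,200),vision.calibration(n)['fx'])
s=sensors.get_state();print(s['tcp_rot'],s['position'],R.from_rotvec(s['tcp_rot']).as_matrix().round(2))
E
```

```text
scene (array([1040.81844745, -407.13417386, 1048.43817188]), array([-0.47075831,  0.4300722 , -0.77035565])) 371.76465810892756
top (array([ 372.63990596,   87.44278375, 1239.98287867]), array([ 0.13049462,  0.02223036, -0.99124423])) 363.4065375020671
[-3.05559154e+00 -7.21665128e-01  9.03735989e-04] [ 323.99569989 -647.74698984  230.25564066] [[ 0.89  0.45 -0.  ]
 [ 0.45 -0.89  0.  ]
 [-0.   -0.   -1.  ]]
```

View pics/a.png

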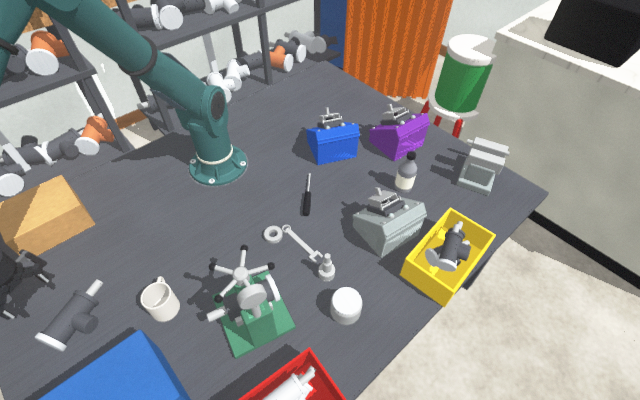

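View pics/b.png

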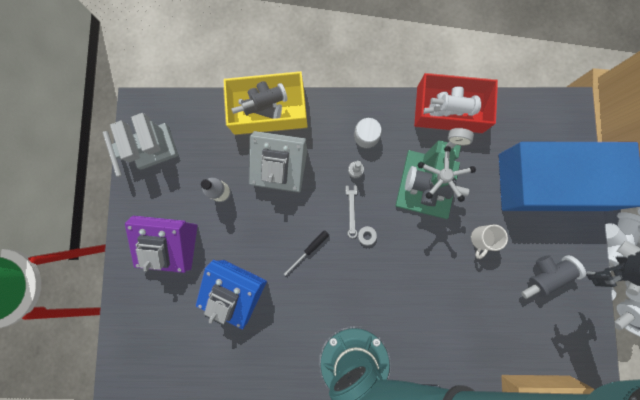

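The scene picture shows the green stand with the wheel hub near (240,273) and the grey desk near (390,220). The blue and purple desks are decoys. In the top view the hub is near (446,174), the gauge near (460,137) and the grey desk near (277,162). I'll enlarge both.

Run:
```python
from h import *
a=vision.camera('scene')[:,:,::-1];b=vision.camera('top')[:,:,::-1]
def c(im,x,y,w,h,s):return cv2.resize(im[y:y+h,x:x+w],None,fx=s,fy=s,interpolation=cv2.INTER_CUBIC)
cv2.imwrite('pics/c.png',np.hstack([c(b,390,120,100,100,4),c(b,230,115,100,100,4)]))
cv2.imwrite('pics/d.png',np.hstack([c(a,200,230,100,130,4),c(a,345,165,100,130,4)]))
```

```text
(no output)
```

View pics/c.png

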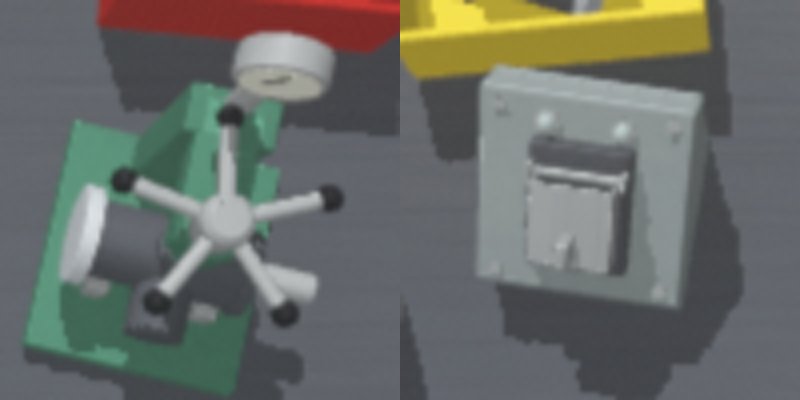

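View pics/d.png

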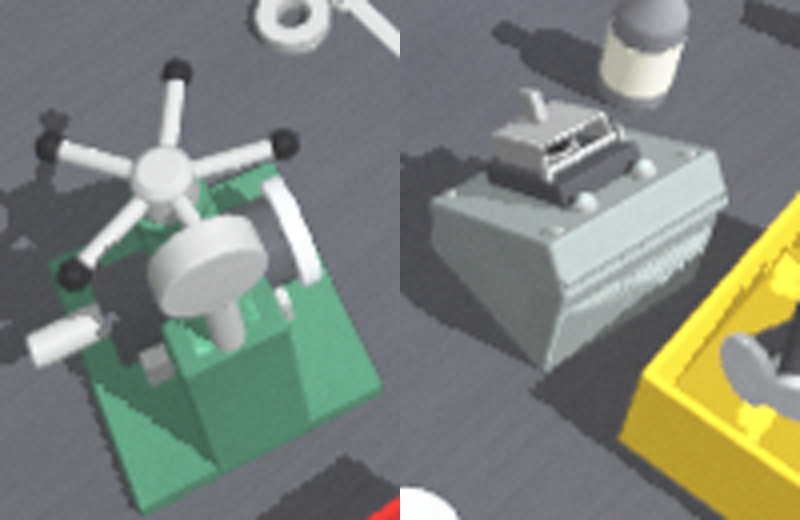

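The enlarged top view shows five black balls, the hub at about (447,175), the gauge towards +x, and the guard tab at about (271,177). In the scene crop the tab tip is at about (377.5,189). Next: triangulate these and fit.

Run:
```python
from h import *
T=lambda x,y,ox,oy:(ox+x/4,oy+y/4)
t1=lambda x,y:T(x,y,390,120); t2=lambda x,y:T(x-400,y,230,115)
s1=lambda x,y:T(x,y,200,230); s2=lambda x,y:T(x-400,y,345,165)
print('hub',tri(s1(163,170),t1(228,219)),atz('top',*t1(228,219),228))
h=atz('top',*t1(228,219),228)
for p,q in [((231,116),None),((331,197),(0,0)),((285,313),None),((157,300),None),((124,180),None)]:
    b=atz('top',*t1(*p),214);d=b-h;print('ball',b.round(),np.hypot(*d[:2]).round(1),np.degrees(np.arctan2(d[1],d[0])).round(1))
for q in [(177,72),(286,145),(75,273),(50,146)]:
    b=atz('scene',*s1(*q),214);d=b-h;print('ballS',b.round(),np.hypot(*d[:2]).round(1),np.degrees(np.arctan2(d[1],d[0])).round(1))
print('gauge',atz('top',*t1(284,55),307), tri(s1(210,260),t1(284,68)))
print('tab',tri(s2(532,97),t2(566,238)))
P={}
for n,a,b in [('UL',(714,151),(488,70)),('UR',(552,238),(702,97)),('LR',(435,205),(679,304))]:
    P[n]=tri(s2(*a),t2(*b));print(n,P[n])
d=P['UL'][0]-P['UR'][0];print('yaw',np.degrees(np.arctan2(-d[0],d[1])))
d=P['UR'][0]-P['LR'][0];print('yaw',np.degrees(np.arctan2(d[1],d[0])),np.degrees(np.arctan2(d[2],np.hypot(*d[:2]))))
print('hingerodmid',atz('top',*t2(578,178),150))
```

```text
hub (array([ 580.1040517 , -248.98581894,  223.91988009]), np.float64(0.5974153806691743)) [ 579.11409748 -247.89249487  228.        ]
ball [ 658. -258.  214.] 79.2 -7.0
ball [ 598. -327.  214.] 81.0 -76.4
ball [ 514. -290.  214.] 77.4 -146.9
ball [ 523. -200.  214.] 73.6 139.4
ball [ 610. -179.  214.] 75.4 65.6
ballS [ 521. -199.  214.] 75.8 140.2
ballS [ 612. -179.  214.] 76.4 64.8
ballS [ 597. -325.  214.] 78.9 -76.7
ballS [ 513. -290.  214.] 78.4 -147.1
gauge [ 673.26723349 -262.71308929  307.        ] (array([ 673.85555207, -272.14267313,  278.51669104]), np.float64(2.0168859339300935))
tab (array([589.9974841 , 256.83826559, 163.02831663]), np.float64(4.77798536085393))
UL (array([720.8949711 , 320.05225307, 164.010043  ]), np.float64(4.045378611274905))
UR (array([697.28845041, 155.85985473, 175.62077977]), np.float64(1.3286342303233583))
LR (array([559.94569933, 182.99999447,  54.83239235]), np.float64(4.822618646055307))
yaw -8.181550744833439
yaw -11.178137289018068 40.78705306585635
hingerodmid [641.21536823 252.66744792 150.        ]
```

Emit:
arm_command(targets="255 41 -23 -6 0 0 5.3; 255 82 -46 -12 0 0 10.6; 255 123 -69 -18 0 0 16; 255 164 -92 -24 0 0 21.3; 255 205 -115 -30 0 0 26.6")

```text
time_s: 0.7
position: [457.0, -452.1, 261.4]
tcp_rot: [-3.141, 0.007, 0.0]
contact_force: [0.7, -0.1, -0.0]
opening: 0.146
grasp_force: 0.0
```

Emit:
arm_command(targets="255 25 -38 0 0 0 0; 255 51 -76 0 0 0 0; 255 78 -116 0 0 0 0; 255 105 -156 0 0 0 0; 255 105 -156 0 0 0 0")

```text
time_s: 1.2
position: [567.2, -287.8, 260.9]
tcp_rot: [-3.136, -0.021, -0.005]
contact_force: [0.4, 0.3, 0.5]
opening: 0.003
grasp_force: 0.0
```

Run:
```python
from h import *
snap('scene','e.png',(180,200,330,350),4)
s=sensors.get_state();print(s['position'],s['qd'],s['joints'])
```

```text
[ 564.46367277 -292.30087331  260.94250071] [ 0.0550969  -0.00612028  0.08567621  0.01415746  0.03635068  0.00273015
  0.01120596] [ 0.31498205  0.44863154  0.13039126  1.79592913 -0.07550232  0.90193917
 -1.08223781]
```

View pics/e.png

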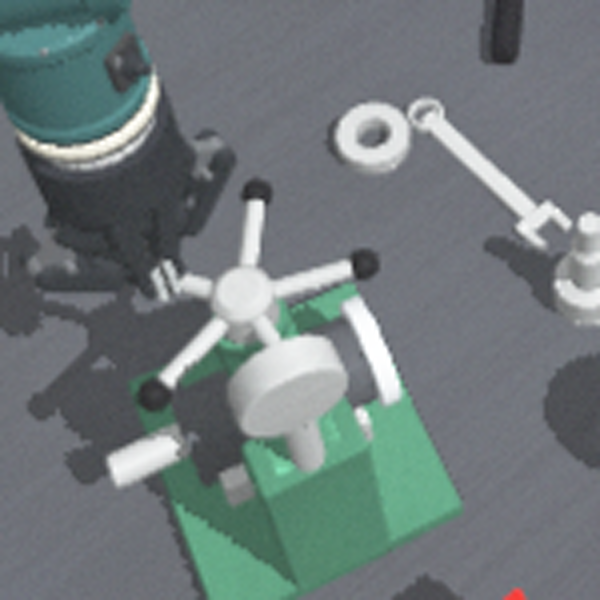

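The picture shows the shut fingertips above the gap just robot-side of the hub, with the wheel as measured. I'll descend and sweep.

Emit:
arm_command(targets="255 0 0 15 0 0 0; 255 0 0 35 0 0 0; 255 0 0 55 0 0 0; 255 0 0 61 0 0 0; 255 0 0 61 0 0 0")

```text
time_s: 1.75
position: [559.2, -299.2, 198.6]
tcp_rot: [-3.141, 0.005, 0.006]
contact_force: [0.1, 0.3, -0.5]
opening: -0.002
grasp_force: 0.0
```

Emit:
arm_command(targets="255 -9.3 -4.9 0 0 0 0; 255 -17.3 -11.7 0 0 0 0; 255 -23.7 -19.9 0 0 0 0; 255 -28.3 -29.3 0 0 0 0; 255 -30.8 -39.4 0 0 0 0")

```text
time_s: 2.25
position: [531.2, -259.9, 201.9]
tcp_rot: [3.138, -0.002, 0.007]
contact_force: [2.3, -5.5, -1.0]
opening: -0.003
grasp_force: 2.4
```

Emit:
arm_command(targets="255 -0.4 -10.5 0 0 0 0; 255 1.4 -20.8 0 0 0 0; 255 5.4 -30.5 0 0 0 0; 255 11.2 -39.1 0 0 0 0; 255 18.7 -46.4 0 0 0 0")

```text
time_s: 2.75
position: [547.1, -211.9, 200.1]
tcp_rot: [3.141, -0.002, -0.007]
contact_force: [-3.0, -4.1, -0.2]
opening: 0.002
grasp_force: 2.1
```

Emit:
arm_command(targets="255 5 3 0 0 0 0; 255 8.9 -5.5 0 0 0 0; 255 14 -7.5 0 0 0 0; 255 18.7 -9.1 0 0 0 0; 255 18.7 -9.1 0 0 0 0")

```text
time_s: 3.25
position: [568.5, -202.3, 200.0]
tcp_rot: [-3.141, -0.0, 0.0]
contact_force: [-2.2, -1.1, -1.6]
opening: 0.003
grasp_force: 1.0
```

Emit:
arm_command(targets="255 5 -1 0 0 0 0; 255 10.4 -1.5 0 0 0 0; 255 15.5 -1.2 0 0 0 0; 255 20.8 -0.7 0 0 0 0; 255 20.8 -0.7 0 0 0 0")

```text
time_s: 3.75
position: [580.3, -201.5, 199.4]
tcp_rot: [-3.137, 0.004, 0.03]
contact_force: [-17.7, 1.6, 11.7]
opening: 0.004
grasp_force: 8.6
```

Run:
```python
from h import *
a=vision.camera('scene')[:,:,::-1];b=vision.camera('top')[:,:,::-1]
def c(im,x,y,w,h,s):return cv2.resize(im[y:y+h,x:x+w],None,fx=s,fy=s,interpolation=cv2.INTER_CUBIC)
cv2.imwrite('pics/f.png',np.hstack([c(b,390,120,100,125,4),c(a,190,230,100,125,4)]))
s=sensors.get_state();print(s['position'],s['contact_force'],s['ft_torque'])
```

```text
[ 580.30237316 -201.45569258  199.39599997] [-17.12497113   1.75711936  10.46245865] [ 0.1688228   3.56481174 -0.08283624]
```

View pics/f.png

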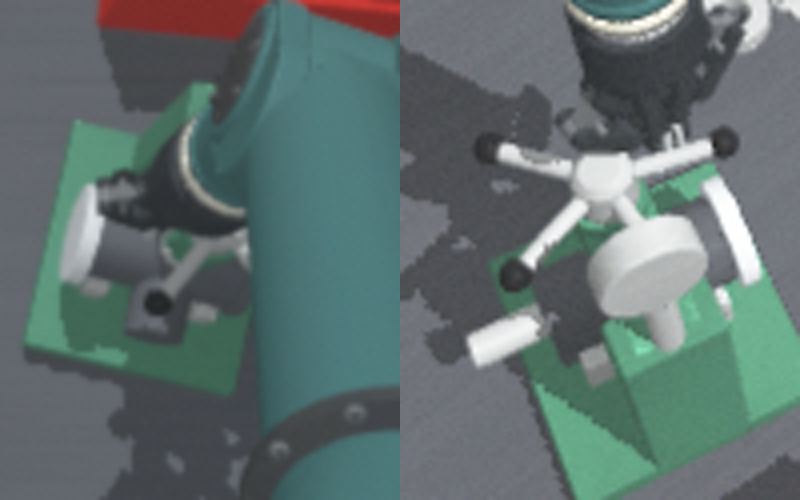

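The wheel pattern matches a 144° (2.51 rad) turn, with the fingers pressing the spoke now near 68°. I'll push a little harder to confirm this is the stop.

Emit:
arm_command(targets="255 4 1 0 0 0 0; 255 8 2 0 0 0 0; 255 12 3 0 0 0 0; 255 12 3 0 0 0 0; 255 12 3 0 0 0 0")

```text
time_s: 4.35
position: [580.6, -201.7, 199.2]
tcp_rot: [-3.129, 0.006, 0.067]
contact_force: [-38.0, 8.2, 29.5]
opening: 0.001
grasp_force: 19.5
```

The position is unchanged while the force doubled, so this is the firm stop. Now back off and rise.

Emit:
arm_command(targets="255 -12 -2 0 0 0 0; 255 -22 -2 0 0 0 0; 255 -25 -2 0 0 0 0; 255 -25 -2 -20 0 0 0; 255 -25 -2 -60 0 0 0")

```text
time_s: 4.85
position: [576.6, -202.1, 258.9]
tcp_rot: [-3.14, -0.001, 0.003]
contact_force: [0.5, 0.2, -1.0]
opening: 0.001
grasp_force: 0.0
```

Emit:
arm_command(targets="255 -20 -10 -20 0 0 0; 255 -20 -10 -40 0 0 0; 255 -20 -10 -40 0 0 0")

```text
time_s: 5.15
position: [560.3, -193.6, 304.6]
tcp_rot: [3.139, 0.001, 0.018]
contact_force: [0.3, 0.4, -0.1]
opening: 0.0
grasp_force: 0.0
```

Run:
```python
from h import *
a=vision.camera('scene')[:,:,::-1];b=vision.camera('top')[:,:,::-1]
def c(im,x,y,w,h,s):return cv2.resize(im[y:y+h,x:x+w],None,fx=s,fy=s,interpolation=cv2.INTER_CUBIC)
cv2.imwrite('pics/g.png',np.hstack([c(b,253,138,50,60,8),c(a,363,180,50,60,8)]))
s=sensors.get_state();print(s['position'],s['tcp_rot'],s['contact_force'],s['joints'])
```

```text
[ 557.99229469 -193.14217838  301.16188363] [3.14100451e+00 6.35497455e-04 6.77552890e-03] [ 0.28278339  0.36016303 -0.15345167] [ 0.15245441  0.34590282  0.13765136  1.85555573 -0.05845301  0.93965891
 -1.25403055]
```

View pics/g.png

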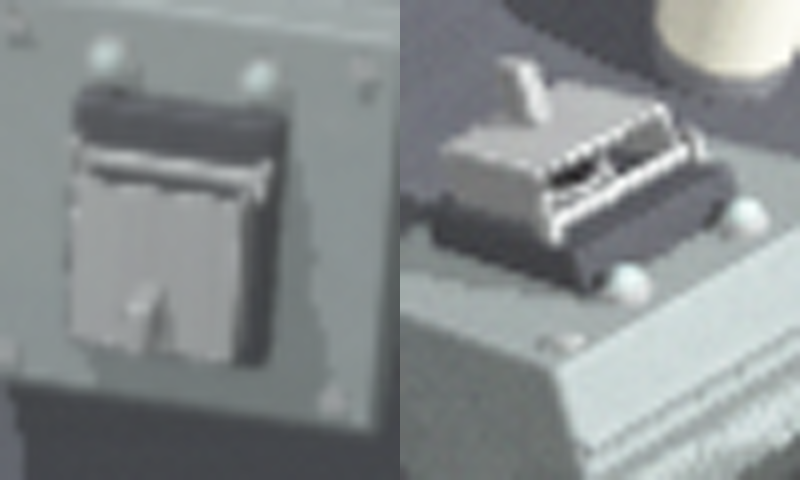

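The enlarged desk view shows the shut guard with its hinge rod running (85,158)-(265,178) in the top crop, and the tab top at (148,290). In the scene crop the tab top is at (517,65) and the rod runs (555,230)-(690,145). I'll fit the desk pose to these.

```bash
cat > fit.py <<'E'
from h import *
from scipy.optimize import least_squares
t=lambda x,y:('top',253+x/8,138+y/8); s=lambda x,y:('scene',363+(x-400)/8,180+y/8)
def obs(xe): return [
 (t(75,180),(xe,33,27)),(t(247,190),(xe,-33,27)),(t(70,345),(-70,33,27)),(t(235,362),(-70,-33,27)),
 (t(85,158),(0,33,0)),(t(265,178),(0,-33,0)),(t(150,287),(-50,0,53)),
 (s(555,230),(0,-33,0)),(s(690,145),(0,33,0)),(s(517,63),(-50,0,53)),(s(440,150),(-70,-33,27)),(s(548,178),(xe,-33,27)),(s(665,108),(xe,33,27))]
def M(y): return (R.from_euler('z',y)*R.from_euler('y',-35,degrees=True)).as_matrix()
def f(p,full=False): return np.concatenate([proj(o[0],p[:3]+M(p[3])@np.array(q))-o[1:] for o,q in obs(p[4])])
if __name__=='__main__':
    r=least_squares(f,[655,246,148,-.15,-3],x_scale=[10,10,10,.1,5],diff_step=1e-2,loss='soft_l1')
    print(r.x.round(3));print(f(r.x).reshape(-1,2).round(1).tolist())
    np.save('p.npy',r.x);H=r.x[:3];m=M(r.x[3]);print(m.round(3))
    for n,q in [('tab',(-50,0,40)),('switch',(-37,0,14)),('tabtop',(-50,0,53))]:print(n,(H+m@q).round(1))
E
sed -i 's/return np.round(\(\[.*\]\),1)/return np.array(\1)/' h.py; python3 fit.py
```

```text
[ 6.48215e+02  2.54152e+02  1.39970e+02 -1.08000e-01  8.38000e-01]
[[-0.3, -0.7], [-0.3, 0.4], [0.2, -0.2], [0.4, -0.0], [0.4, -0.8], [-1.1, -1.0], [-1.0, 5.8], [0.7, 0.8], [-0.6, 2.0], [-1.1, -0.1], [-0.7, -0.1], [-0.6, -0.3], [0.5, -0.9]]
[[ 0.814  0.108 -0.57 ]
 [-0.088  0.994  0.062]
 [ 0.574  0.     0.819]]
tab [584.7 261.  144.1]
switch [610.1 258.3 130.2]
tabtop [577.3 261.8 154.7]
```

```bash
cat > plan.py <<'E'
from fit import *
p=np.load('p.npy');H=p[:3];psi=p[3];m=M(psi)
def rot(a): return M(psi)@R.from_euler('y',35-a,degrees=True).as_matrix()@np.diag([1,-1,-1.]) # tilt a deg forward
def W(q): return H+m@np.array(q,float)
def rel(P0,R0,P,Rt): return np.r_[R0.T@(P-P0),np.degrees(R.from_matrix(R0.T@Rt).as_rotvec())].round(1)
def now():
    s=sensors.get_state();return np.array(s['position']),R.from_rotvec(s['tcp_rot']).as_matrix()
def arc(g0,th,a):  # grasp point local g0 carried by guard angle th(deg), tool tilt a -> TCP
    c,s=np.cos(np.radians(th)),np.sin(np.radians(th));x,y,z=g0
    Rt=rot(a);return W((x*c+z*s,y,-x*s+z*c))+19*Rt[:,2],Rt
E
python3 - <<'E'
from plan import *
P0,R0=now();print(P0)
P,Rt=arc((-52,0,54),0,50);pre=P-80*Rt[:,2]
print('P',P,'pre',pre)
print(rel(P0,R0,pre,Rt), rel(pre,Rt,P,Rt))
print('bottle',tri((405,172),(214,189)), atz('top',206,184,165), 'blue',atz('top',222,300,120))
E
```

```text
[ 557.99229469 -193.14217838  301.16188363]
P [589.5447248  260.51764537 142.16557151] pre [528.61870637 267.1278229  193.58858029]
[ -29.7 -460.3  107.2   -2.7   49.7    5.8] [-0. -0. 80.  0.  0.  0.]
bottle (array([557.34256967, 454.2291788 ,  81.35332643]), np.float64(7.412360622614614)) [561.47347211 455.45316342 165.        ] blue [215.18086609 405.75155637 120.        ]
```

Emit:
arm_command(targets="130 -6 -46 0 0 4 1.2; 130 -12 -92 0 0 8 2.4; 130 -18 -138 0 0 12 3.6; 130 -24 -184 0 0 16 4.7; 130 -30 -230 0 0 20 5.8")

```text
time_s: 5.75
position: [526.2, 35.2, 299.5]
tcp_rot: [-3.091, 0.158, -0.54]
contact_force: [1.1, -1.3, 0.7]
opening: 0.49
grasp_force: 0.0
```

Emit:
arm_command(targets="130 0 -45 0 0 0 0; 130 0 -90 0 0 0 0; 130 0 -135 0 0 0 0; 130 0 -180 0 0 0 0; 130 0 -180 0 0 0 0")

```text
time_s: 6.25
position: [544.8, 222.1, 302.6]
tcp_rot: [-3.086, 0.138, -0.537]
contact_force: [0.2, 0.8, 0.1]
opening: 0.486
grasp_force: 0.0
```

Run:
```python
from plan import *
P0,R0=now();s=sensors.get_state();print(P0,s['joints'],s['qd'],s['opening'])
P,Rt=arc((-52,0,54),0,50);pre=P-60*Rt[:,2]
print(rel(P0,R0,pre,Rt), rel(pre,Rt,P,Rt))
```

```text
[544.79026902 222.14885991 302.60758272] [-0.62285968  0.23402269  0.07091202  2.06378927  0.31712282  0.57711863
 -2.45966125] [ 0.05744329 -0.02921359  0.07813885  0.06597708  0.01233122  0.04087679
  0.05352969] 0.48576996439377246
[-45.8 -40.6 114.   -1.7  30.3   0.4] [ 0.  0. 60.  0.  0.  0.]
```

Run:
```python
from plan import *
P0,R0=now()
P,Rt=arc((-51,0,52),0,40);pre=P-60*Rt[:,2]
print(rel(P0,R0,pre,Rt), rel(pre,Rt,P,Rt))
```

```text
[-37.8 -40.5 112.6  -1.7  20.3   0.5] [-0.  0. 60.  0.  0.  0.]
```

Emit:
arm_command(targets="130 -13 -14 38 -0.6 6.8 0.2; 130 -25 -27 75 -1.2 13.6 0.3; 130 -38 -40 113 -1.7 20.3 0.5; 130 -38 -40 113 -1.7 20.3 0.5; 130 -38 -40 113 -1.7 20.3 0.5")

```text
time_s: 6.75
position: [553.7, 269.8, 211.0]
tcp_rot: [2.887, -0.186, 0.983]
contact_force: [-0.2, 2.8, -3.2]
opening: 0.49
grasp_force: 0.0
```

Run:
```python
from plan import *
a=vision.camera('scene')[:,:,::-1];b=vision.camera('top')[:,:,::-1]
def c(im,x,y,w,h,s):return cv2.resize(im[y:y+h,x:x+w],None,fx=s,fy=s,interpolation=cv2.INTER_CUBIC)
cv2.imwrite('pics/i.png',np.hstack([c(b,243,130,66,80,6),c(a,353,170,66,80,6)]))
P0,R0=now();s=sensors.get_state();print(P0,s['joints'],s['contact_force'])
P,Rt=arc((-51,0,52),0,40);print(rel(P0,R0,P,Rt))
```

```text
[550.38133806 277.81450446 209.04903344] [-1.44043987  0.60152071  0.90414561  2.24714805  0.67841566  0.07781369
 -3.08332331] [-0.24620949  0.11608609 -0.29993027]
[-11.1   9.   80.9   2.7   2.3   0.8]
```

View pics/i.png

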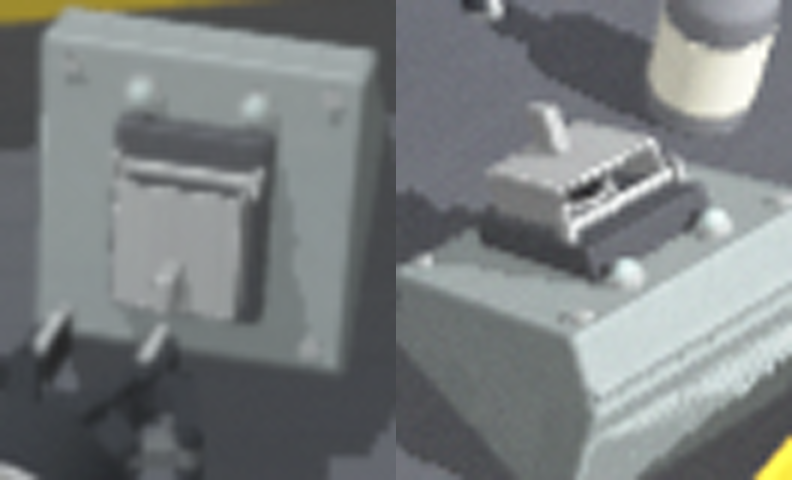

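The fingers hover just robot-side of the tab, but joints 6 and 7 are at their range ends. I'll retreat, give the tool a half turn (same grasp) to free joint 7, and come in again.

Run:
```python
from plan import *
P,Rt=arc((-51,0,52),0,40);pre=P-60*Rt[:,2]
print(rel(pre,Rt,np.array([560,235,310]),rot(10)))
```

```text
[ 90.   28.6 -88.    0.  -30.    0. ]
```

Emit:
arm_command(targets="130 15 5 -20 0 -6 0; 130 34 10 -38 0 -12 0; 130 53 16 -56 0 -18 0; 130 72 22 -72 0 -24 0; 130 90 29 -88 0 -30 0")

```text
time_s: 7.35
position: [568.0, 243.3, 341.5]
tcp_rot: [3.09, -0.215, 0.196]
contact_force: [2.0, -1.3, -1.7]
opening: 0.494
grasp_force: 0.0
```

Emit:
arm_command(targets="130 0 0 0 0 0 0; 130 0 0 0 0 0 -8; 130 0 0 0 0 0 -16; 130 0 0 0 0 0 -24; 130 0 0 0 0 0 -32")

```text
time_s: 7.85
position: [568.1, 242.4, 337.3]
tcp_rot: [2.989, 0.641, 0.173]
contact_force: [0.8, 0.4, -0.2]
opening: 0.491
grasp_force: 0.0
```

Run:
```python
from plan import *
s=sensors.get_state();print(s['position'],s['joints'],s['tcp_rot'])
```

```text
[568.11657194 242.40330656 337.33053532] [-0.54503253  0.31348941  0.0166874   1.81254309  0.13100371  0.93699815
 -1.75115106] [2.9893815  0.64110105 0.17285797]
```

Emit:
arm_command(targets="130 0 0 0 0 0 -8.5; 130 0 0 0 0 0 -17; 130 0 0 0 0 0 -25.5; 130 0 0 0 0 0 -34; 130 0 0 0 0 0 -42.5")

```text
time_s: 8.35
position: [568.0, 242.6, 337.3]
tcp_rot: [2.526, 1.664, 0.116]
contact_force: [-0.1, -0.6, -0.6]
opening: 0.49
grasp_force: 0.0
```

Emit:
arm_command(targets="130 0 0 0 0 0 -8.5; 130 0 0 0 0 0 -17; 130 0 0 0 0 0 -25.5; 130 0 0 0 0 0 -34; 130 0 0 0 0 0 -42.5")

```text
time_s: 8.85
position: [568.1, 242.5, 337.3]
tcp_rot: [1.741, 2.451, 0.045]
contact_force: [-0.0, 0.2, 0.0]
opening: 0.494
grasp_force: 0.0
```

Emit:
arm_command(targets="130 0 0 0 0 0 -8.5; 130 0 0 0 0 0 -17; 130 0 0 0 0 0 -25.5; 130 0 0 0 0 0 -34; 130 0 0 0 0 0 -42.5")

```text
time_s: 9.35
position: [568.1, 242.6, 337.4]
tcp_rot: [0.733, 2.914, -0.032]
contact_force: [0.2, -0.2, 0.2]
opening: 0.487
grasp_force: 0.0
```

Emit:
arm_command(targets="130 0 0 0 0 0 -8.5; 130 0 0 0 0 0 -17; 130 0 0 0 0 0 -20.5; 130 0 0 0 0 0 -20.5")

```text
time_s: 9.75
position: [568.1, 242.4, 337.4]
tcp_rot: [0.213, 3.003, -0.067]
contact_force: [0.1, 0.3, 0.9]
opening: 0.488
grasp_force: 0.0
```

```bash
cat >> plan.py <<'E'
F=np.diag([-1,-1,1.])
rot0=rot
def rot(a): return rot0(a)@F
E
python3 - <<'E'
from plan import *
P0,R0=now();s=sensors.get_state();print(P0,s['joints'])
for a in (35,30):
    P,Rt=arc((-51,0,52),0,a);pre=P-60*Rt[:,2]
    print(a,pre,rel(P0,R0,pre,Rt))
E
```

```text
[568.08532156 242.42234649 337.37119854] [-0.14824049  0.35078474 -0.50776141  1.79528326  0.34323849  0.99123646
  0.62262428]
35 [553.65019415 264.41202787 186.89904226] [ 37.1  25.  146.   -2.7 -27.4  -1.2]
30 [556.64922857 264.08664718 188.82085   ] [ 33.9  25.  144.5  -2.6 -22.4  -1.3]
```

Emit:
arm_command(targets="130 9 6 36 -0.7 -5.6 -0.3; 130 17 12 72 -1.3 -11.2 -0.6; 130 26 19 108 -2 -16.8 -1; 130 34 25 144 -2.6 -22.4 -1.3; 130 34 25 144 -2.6 -22.4 -1.3")

```text
time_s: 10.25
position: [557.7, 263.0, 193.1]
tcp_rot: [0.147, 2.621, -0.042]
contact_force: [1.3, -1.3, -0.4]
opening: 0.49
grasp_force: 0.0
```

Run:
```python
from plan import *
P0,R0=now();s=sensors.get_state();print(P0,s['joints'],s['qd'])
for a in (35,30):
    P,Rt=arc((-51,0,52),0,a);print(a,P,rel(P0,R0,P,Rt))
```

```text
[557.71118199 263.03086866 193.11557312] [-0.59019932  0.4278312  -0.13724718  2.18370491  1.2352249   0.4536904
 -0.36468684] [-0.83186374  0.24094576  0.75716754  0.47749971  1.96562311 -0.52303291
 -2.1770625 ]
35 [587.86400072 260.69999578 137.7499196 ] [ 1.1  1.2 63.1 -0.2 -5.4 -0.1]
30 [586.47420428 260.85078195 136.85932577] [ 2.7  1.2 63.2 -0.2 -0.4 -0.2]
```

Emit:
arm_command(targets="130 0 0 0 0 0 0; 130 0 0 0 0 0 0; 130 0 0 0 0 0 0")

```text
time_s: 10.55
position: [560.3, 263.3, 196.1]
tcp_rot: [0.149, 2.619, -0.042]
contact_force: [0.2, 0.2, -0.1]
opening: 0.491
grasp_force: 0.0
```

Run:
```python
from plan import *
P0,R0=now();s=sensors.get_state();print(P0,s['joints'],s['qd'])
for a in (35,30):
    P,Rt=arc((-51,0,52),0,a);print(a,P,rel(P0,R0,P,Rt))
```

```text
[560.34080486 263.26380609 196.09121385] [-0.58447497  0.42550228 -0.14180459  2.17737777  1.22380288  0.45826953
 -0.350694  ] [ 0.0104811  -0.00609962 -0.00035553 -0.00679399  0.01159154 -0.00159972
 -0.0130866 ]
35 [587.86400072 260.69999578 137.7499196 ] [ 4.9  0.7 64.4 -0.3 -5.3 -0.2]
30 [586.47420428 260.85078195 136.85932577] [ 6.6  0.7 64.4 -0.3 -0.3 -0.2]
```

Emit:
arm_command(targets="130 2 0 15 0 -2 0; 130 4 0 30 0 -4 0; 130 5 0.5 45 -0.2 -5.3 -0.2; 130 5 0.5 45 -0.2 -5.3 -0.2; 130 5 0.5 45 -0.2 -5.3 -0.2")

```text
time_s: 11.05
position: [577.8, 261.1, 154.0]
tcp_rot: [0.138, 2.528, -0.046]
contact_force: [-0.5, -0.2, 0.5]
opening: 0.491
grasp_force: 0.0
```

Run:
```python
from plan import *
P0,R0=now();s=sensors.get_state();print(P0,s['joints'],s['qd'])
for a in (35,):
    P,Rt=arc((-51,0,52),0,a);print(a,P,rel(P0,R0,P,Rt))
```

```text
[577.80822234 261.14049428 153.96583423] [-0.65514897  0.51979668 -0.06152515  2.22616517  1.68110198  0.46296434
 -0.82667928] [-0.00587162 -0.01478298 -0.00044634 -0.00359549  0.00508594 -0.00099756
 -0.01028611]
35 [587.86400072 260.69999578 137.7499196 ] [ 1.1  0.7 19.  -0.1 -0.  -0. ]
```

Emit:
arm_command(targets="130 1 0.5 6 0 0 0; 130 1 0.5 12 0 0 0; 130 1 0.5 16 0 0 0; 130 1 0.5 16 0 0 0")

```text
time_s: 11.45
position: [585.3, 260.7, 138.9]
tcp_rot: [0.135, 2.529, -0.047]
contact_force: [-0.3, -0.2, -0.4]
opening: 0.489
grasp_force: 0.0
```

Run:
```python
from plan import *
a=vision.camera('scene')[:,:,::-1];b=vision.camera('top')[:,:,::-1]
def c(im,x,y,w,h,s):return cv2.resize(im[y:y+h,x:x+w],None,fx=s,fy=s,interpolation=cv2.INTER_CUBIC)
cv2.imwrite('pics/j.png',np.hstack([c(b,243,130,66,80,6),c(a,353,160,66,80,6)]))
```

```text
(no output)
```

View pics/j.png

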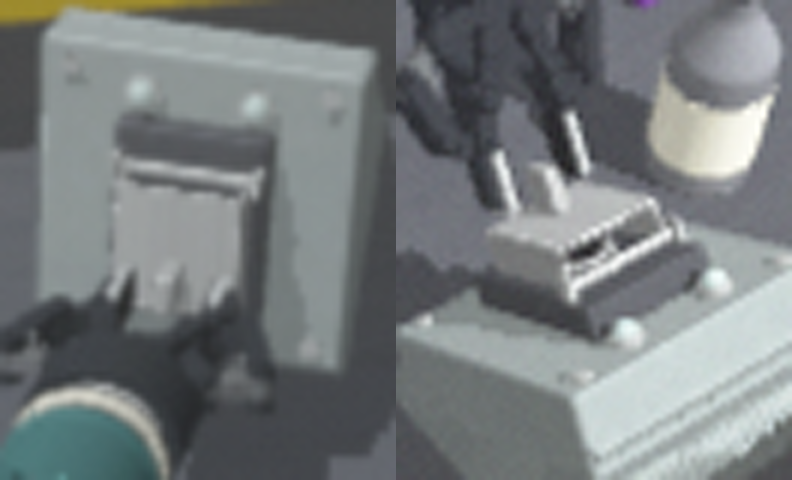

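The fingers straddle the tab, which is centred between the pads. Closing now.

Emit:
arm_command(targets="255 0 0 0 0 0 0; 255 0 0 0 0 0 0; 255 0 0 0 0 0 0; 255 0 0 0 0 0 0; 255 0 0 0 0 0 0")

```text
time_s: 12.05
position: [584.9, 264.4, 139.7]
tcp_rot: [0.133, 2.53, -0.039]
contact_force: [0.3, 5.1, -0.0]
opening: 0.098
grasp_force: 59.9
```

Run:
```python
from plan import *
P0,R0=now()
s=sensors.get_state();print(P0,s['opening'],s['grasp_force'],s['contact_force'])
# grasp point local actual
g=m.T@(P0-19*R0[:,2]-H);print('g',g)
Ps,Rs=P0,R0
th=0;al=35
for call in range(4):
    for k in range(5):
        th+=4.5; al-=3 
        P,Rt=arc(g,th,al);print(th,al,rel(Ps,Rs,P,Rt).tolist())
    Ps,Rs=P,Rt;print()
```

```text
[584.91741471 264.44333269 139.71850414] 0.09848071755173014 59.913440980017185 [ 2.74683563e-01  5.13728491e+00 -1.53591784e-03]
g [-52.56401754   3.33730463  55.52423953]
4.5 32 [-3.6, -0.1, -4.0, 0.2, 2.9, 0.1]
9.0 29 [-7.4, -0.1, -7.7, 0.2, 5.9, 0.1]
13.5 26 [-11.5, -0.0, -11.0, 0.2, 8.9, 0.1]
18.0 23 [-15.8, -0.0, -14.0, 0.2, 11.9, 0.1]
22.5 20 [-20.3, -0.0, -16.6, 0.2, 14.9, 0.1]

27.0 17 [-4.0, -0.0, -3.4, -0.0, 3.0, -0.0]
31.5 14 [-8.3, -0.0, -6.4, -0.0, 6.0, -0.0]
36.0 11 [-12.7, 0.0, -9.0, 0.0, 9.0, 0.0]
40.5 8 [-17.4, -0.0, -11.2, -0.0, 12.0, 0.0]
45.0 5 [-22.2, 0.0, -13.1, 0.0, 15.0, 0.0]

49.5 2 [-4.4, -0.0, -2.7, -0.0, 3.0, 0.0]
54.0 -1 [-9.0, -0.0, -5.0, -0.0, 6.0, 0.0]
58.5 -4 [-13.7, -0.0, -6.9, -0.0, 9.0, -0.0]
63.0 -7 [-18.6, 0.0, -8.4, 0.0, 12.0, -0.0]
67.5 -10 [-23.6, 0.0, -9.5, -0.0, 15.0, -0.0]

72.0 -13 [-4.7, -0.0, -1.9, 0.0, 3.0, 0.0]
76.5 -16 [-9.5, -0.0, -3.5, 0.0, 6.0, 0.0]
81.0 -19 [-14.5, -0.0, -4.6, 0.0, 9.0, 0.0]
85.5 -22 [-19.5, -0.0, -5.4, 0.0, 12.0, 0.0]
90.0 -25 [-24.5, -0.0, -5.7, 0.0, 15.0, 0.0]
```

Emit:
arm_command(targets="255 -3.6 1 -4 0.2 2.9 0.1; 255 -7.4 2 -7.7 0.2 5.9 0.1; 255 -11.5 3 -11 0.2 8.9 0.1; 255 -15.8 3 -14 0.2 11.9 0.1; 255 -20.3 3 -16.6 0.2 14.9 0.1")

```text
time_s: 12.55
position: [590.4, 263.6, 162.7]
tcp_rot: [0.156, 2.795, -0.033]
contact_force: [7.6, 2.0, -13.0]
opening: 0.1
grasp_force: 58.3
```

Emit:
arm_command(targets="255 -4 0 -3.4 0 3 0; 255 -8.3 0 -6.4 0 6 0; 255 -12.7 0 -9 0 9 0; 255 -17.4 0 -11.2 0 12 0; 255 -22.2 0 -13.1 0 15 0")

```text
time_s: 13.05
position: [603.5, 261.7, 181.5]
tcp_rot: [0.172, 3.062, -0.016]
contact_force: [-0.7, 1.5, -9.3]
opening: 0.098
grasp_force: 58.9
```

Run:
```python
from plan import *
P0,R0=now();s=sensors.get_state();print(s['joints'],s['qd'],s['opening'],s['contact_force'])
g=m.T@(P0-19*R0[:,2]-H);print('g',g, np.hypot(g[0],g[2]),np.degrees(np.arctan2(g[2],-g[0])))
```

```text
[-0.15180931  0.58661517 -0.50661111  1.83551816  0.47002905  0.78078272
  0.54421215] [ 0.3467555   0.20003326 -0.30861715 -0.43378707 -0.47768613  0.60321323
  0.59818216] 0.09813766035052122 [-0.72259928  1.54154888 -9.26282195]
g [-3.60270819  2.80571641 76.29648873] 76.38150102700969 87.29651045017673
```

Emit:
arm_command(targets="255 -4.4 0 -2.7 0 3 0; 255 -9 0 -5 0 6 0; 255 -13.7 0 -6.9 0 9 0; 255 -18.6 0 -8.4 0 12 0; 255 -23.6 0 -9.5 0 15 0")

```text
time_s: 13.55
position: [624.3, 258.7, 194.1]
tcp_rot: [-0.163, -2.946, -0.0]
contact_force: [-6.9, -0.5, -4.9]
opening: 0.096
grasp_force: 58.4
```

Emit:
arm_command(targets="255 -4.7 0 -1.9 0 3 0; 255 -9.5 0 -3.5 0 6 0; 255 -14.5 0 -4.6 0 9 0; 255 -19.5 0 -5.4 0 12 0; 255 -19.5 0 -5.4 0 12 0")

```text
time_s: 14.05
position: [648.3, 255.2, 196.8]
tcp_rot: [-0.155, -2.742, -0.017]
contact_force: [-4.9, -1.4, 2.8]
opening: 0.095
grasp_force: 59.5
```

Run:
```python
from plan import *
P0,R0=now();s=sensors.get_state();print(s['joints'],s['qd'],s['opening'],s['contact_force'])
g=m.T@(P0-19*R0[:,2]-H);print('g',g, np.hypot(g[0],g[2]),np.degrees(np.arctan2(g[2],-g[0])))
```

```text
[-0.02985032  0.82076788 -0.60889413  1.41949767  0.20626527  1.34439694
  0.82992844] [-0.00670944 -0.02360561 -0.00860477  0.04072755  0.03252017 -0.04075628
 -0.00714997] 0.09515799672631288 [-4.90425547 -1.43369342  2.76253318]
g [48.6006759   1.22807031 56.77419655] 74.73509946235983 130.56466917268034
```

The guard is at about 1.47 rad. Release it and withdraw along the tool.

Emit:
arm_command(targets="130 0 0 0 0 0 0; 130 0 0 0 0 0 0; 130 0 0 0 0 0 0; 130 0 0 -15 0 0 0; 130 0 0 -45 0 0 0")

```text
time_s: 14.55
position: [666.7, 254.6, 238.8]
tcp_rot: [-0.152, -2.75, -0.019]
contact_force: [0.4, 0.6, 0.4]
opening: 0.49
grasp_force: 0.0
```

Emit:
arm_command(targets="130 0 0 -40 0 0 0; 130 0 0 -80 0 0 0; 255 0 0 -120 0 0 0; 255 0 0 -120 0 0 0")

```text
time_s: 14.95
position: [716.7, 252.0, 358.9]
tcp_rot: [-0.157, -2.766, -0.032]
contact_force: [0.7, 0.7, 0.5]
opening: 0.159
grasp_force: 0.0
```

Run:
```python
from plan import *
P0,R0=now();s=sensors.get_state();print(P0,s['joints'],s['opening'],s['contact_force'])
A=np.array([560,255,330.]);print('A',rel(P0,R0,A,rot(12)))
Rt=rot(37);T=W((-40,0,14))
print('T',T,'pre',T-80*Rt[:,2],rel(A,rot(12),T-80*Rt[:,2],Rt))
```

```text
[716.65164533 251.97710505 358.88298022] [-0.05158611  0.77867072 -0.61297353  1.08649414  0.18141558  1.6762265
  0.87119904] 0.15912820453229676 [0.6842291  0.68033093 0.45869913]
A [ 1.349e+02 -1.480e+01  8.350e+01  1.000e-01 -3.330e+01 -3.000e-01]
T [607.65647573 258.55260823 128.49537156] pre [559.79215987 263.74565438 192.38621237] [ 29.7   8.7 134.4   0.  -25.   -0. ]
```

Emit:
arm_command(targets="255 30 -3 5 0 -7 0; 255 62 -6 20 0 -14 0; 255 90 -9 45 0 -21 0; 255 115 -12 65 0 -28 0; 255 135 -15 83 0 -33 0")

```text
time_s: 15.45
position: [552.5, 254.0, 325.7]
tcp_rot: [0.157, 2.94, -0.021]
contact_force: [0.1, 0.9, -0.0]
opening: 0.001
grasp_force: 0.0
```

Emit:
arm_command(targets="255 0 0 0 0 0 0; 255 7 2 33 0 -6 0; 255 14 4 67 0 -12 0; 255 22 6 100 0 -18 0; 255 30 9 134 0 -25 0")

```text
time_s: 15.95
position: [559.4, 253.2, 219.9]
tcp_rot: [0.161, 2.61, -0.076]
contact_force: [1.1, -1.0, -0.9]
opening: 0.003
grasp_force: 0.0
```

Emit:
arm_command(targets="255 0 0 0 0 0 0; 255 0 0 0 0 0 0; 255 0 0 0 0 0 0")

```text
time_s: 16.25
position: [561.4, 253.6, 221.9]
tcp_rot: [0.164, 2.611, -0.074]
contact_force: [-0.1, -0.2, 0.4]
opening: -0.003
grasp_force: 0.0
```

Run:
```python
from plan import *
P0,R0=now();s=sensors.get_state();print(P0,s['joints'],s['qd'],s['opening'],s['contact_force'])
Rt=rot(37);T=W((-40,0,14));print(rel(P0,R0,T,Rt))
a=vision.camera('scene')[:,:,::-1];b=vision.camera('top')[:,:,::-1]
def c(im,x,y,w,h,s):return cv2.resize(im[y:y+h,x:x+w],None,fx=s,fy=s,interpolation=cv2.INTER_CUBIC)
cv2.imwrite('pics/k.png',np.hstack([c(b,243,130,66,80,6),c(a,345,150,66,80,6)]))
```

```text
[561.35455668 253.5591879  221.85741901] [-0.46045188  0.39436818 -0.29593036  2.15590859  1.16818456  0.56051164
 -0.27911634] [ 0.01112832 -0.00613644 -0.00131231  0.00070409  0.01252444 -0.00129238
 -0.01735115] -0.0034856462697135685 [-0.06106621 -0.17367559  0.41790676]
[  7.7  13.  103.2  -1.7  -6.8  -0.5]
```

View pics/k.png

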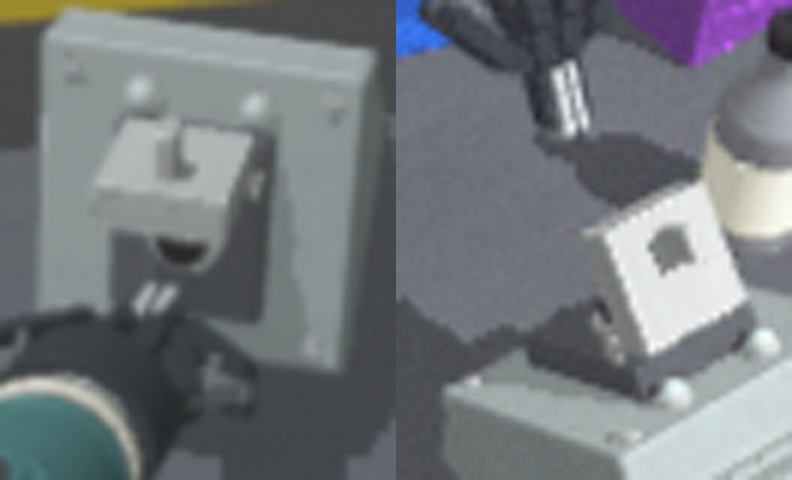

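The guard stands up by itself, with the black button visible below it at about (183,248) in the top crop. I'll align the shut fingers to it.

Emit:
arm_command(targets="255 3 5 10 -0.6 -2.5 -0.2; 255 6 9 20 -1.2 -5 -0.4; 255 8 13 35 -1.7 -6.8 -0.5; 255 8 13 45 -1.7 -6.8 -0.5; 255 8 13 45 -1.7 -6.8 -0.5")

```text
time_s: 16.85
position: [577.5, 262.1, 176.4]
tcp_rot: [0.134, 2.496, -0.05]
contact_force: [-0.4, 0.7, 0.4]
opening: 0.002
grasp_force: 0.0
```

Run:
```python
from plan import *
P0,R0=now();s=sensors.get_state();print(P0,s['joints'],s['qd'],s['contact_force'])
Rt=rot(37);T=W((-40,0,14));print(rel(P0,R0,T,Rt),m.T@(P0-H))
for q in [(-37,0,14),(-51,0,14),(-51,0,0)]:
    u=proj('top',W(q));print(q,(u-[243,130])*6)
```

```text
[577.52003389 262.07318973 176.39910923] [-0.5526092   0.49079699 -0.21486494  2.22426923  1.64426553  0.56151598
 -0.77316699] [ 0.00098168 -0.02568083 -0.00542936 -0.00558698 -0.02515776  0.00132439
  0.01817244] [-0.41268306  0.68341769  0.43206406]
[ 4.4 -0.1 56.5 -0.2 -0.2  0.1] [-37.37691205   0.24945979  70.6429597 ]
(-37, 0, 14) [182.39122536 244.65224781]
(-51, 0, 14) [181.80923111 269.27658548]
(-51, 0, 0) [187.02859039 258.75881788]
```

Emit:
arm_command(targets="255 4 0 12 0 0 0; 255 4.4 0 24 0 0 0; 255 4.4 0 36 0 0 0; 255 4.4 0 48 0 0 0; 255 4.4 0 50 0 0 0")

```text
time_s: 17.35
position: [604.5, 259.2, 134.6]
tcp_rot: [0.135, 2.494, -0.049]
contact_force: [-1.0, -0.6, 0.0]
opening: -0.004
grasp_force: 0.0
```

Emit:
arm_command(targets="255 0 0 2 0 0 0; 255 0 0 4 0 0 0; 255 0 0 6 0 0 0; 255 0 0 8 0 0 0; 255 0 0 8 0 0 0")

```text
time_s: 17.85
position: [607.7, 259.6, 127.9]
tcp_rot: [0.131, 2.495, -0.048]
contact_force: [-0.8, 0.2, 0.7]
opening: 0.003
grasp_force: 0.2
```

Run:
```python
from plan import *
P0,R0=now();s=sensors.get_state();f=np.array(s['contact_force']);print(s['joints'],f,'axial',-R0[:,2]@f,'local',m.T@(P0-H))
```

```text
[-0.51282598  0.59890694 -0.21536826  2.1970057   1.81748269  0.5715632
 -0.91090121] [-0.79172487  0.2060914   0.6820848 ] axial 1.0314858016911101 local [-40.40371844   1.02328501  13.50726374]
```

Just at the button's top. Now press.

Emit:
arm_command(targets="255 0 0 1 0 0 0; 255 0 0 2.5 0 0 0; 255 0 0 4 0 0 0; 255 0 0 5 0 0 0; 255 0 0 5 0 0 0")

```text
time_s: 18.35
position: [610.7, 259.1, 123.6]
tcp_rot: [0.131, 2.495, -0.048]
contact_force: [-2.2, 0.7, 2.9]
opening: 0.002
grasp_force: 2.0
```

Emit:
arm_command(targets="255 0 0 1 0 0 0; 255 0 0 2.5 0 0 0; 255 0 0 4 0 0 0; 255 0 0 5 0 0 0; 255 0 0 5 0 0 0")

```text
time_s: 18.85
position: [611.4, 259.1, 122.4]
tcp_rot: [0.129, 2.493, -0.048]
contact_force: [-19.6, -2.8, 29.3]
opening: 0.002
grasp_force: 17.2
```

Run:
```python
from plan import *
P0,R0=now();s=sensors.get_state();f=np.array(s['contact_force']);print(f,'axial',-R0[:,2]@f,'local',m.T@(P0-H))
```

```text
[-19.58744091  -2.75927562  29.30452966] axial 34.93882035023152 local [-40.48732706   0.94707741   6.8529515 ]
```

It travelled about 6.6 mm and then stopped firmly at 35 N, so the switch is home. Withdrawing.

Emit:
arm_command(targets="255 0 0 -8 0 0 0; 255 0 0 -25 0 0 0; 255 0 0 -55 0 0 0; 255 0 0 -90 0 0 0; 255 0 0 -120 0 0 0")

```text
time_s: 19.35
position: [541.3, 266.6, 216.1]
tcp_rot: [0.132, 2.496, -0.049]
contact_force: [-0.3, -0.3, 0.1]
opening: 0.001
grasp_force: 0.0
```

Emit:
arm_command(targets="255 15 0 -20 0 0 0; 255 30 0 -40 0 0 0; 255 30 0 -40 0 0 0; 255 30 0 -40 0 0 0")

```text
time_s: 19.75
position: [494.5, 271.8, 229.7]
tcp_rot: [0.131, 2.495, -0.048]
contact_force: [0.3, -0.8, 1.2]
opening: -0.002
grasp_force: 0.0
```

Run:
```python
from plan import *
s=sensors.get_state();print(s['position'],s['contact_force'],s['joints'])
def c(f,x0,y0,x1,y1):
    im=cv2.imread(f);return im
# numeric check: guard & wheel unchanged vs last pictures
b=vision.camera('top')[:,:,::-1].copy();cv2.imwrite('pics/l.png',b)
old=cv2.imread('pics/k.png')[:,:396];new=cv2.resize(b[130:210,243:309],None,fx=6,fy=6,interpolation=cv2.INTER_CUBIC)
d=np.abs(old.astype(int)-new).mean(2);print('guard region diff',d[110:235,85:260].mean(), 'below',d[240:265,165:205].mean())
o=cv2.imread('pics/b.png').astype(int);d=np.abs(o-b).mean(2)
for n,(x,y,r) in dict(hub=(446,174,28),tin=(368,132,14),pinion=(356,170,9),spanner=(352,205,15),ring=(367,236,10),driver=(306,254,22),bottle=(215,189,14),mug=(490,238,17)).items():print(n,d[y-r:y+r,x-r:x+r].mean().round(1))
```

```text
[494.53170105 271.81454573 229.6674852 ] [ 0.26786643 -0.78119895  1.21855032] [-0.65510833  0.33806564 -0.25471782  2.30575248  1.4202623   0.61706488
 -0.67409955]
guard region diff 0.6456533333333333 below 12.265000000000002
hub 2.4
tin 0.9
pinion 0.8
spanner 0.8
ring 0.8
driver 2.5
bottle 0.8
mug 0.8
```

```bash
python3 -c "
from station import ctrl;print(ctrl.sign_off())"
```

```text
the job is handed in; nothing more can be done
None
```

The job is handed in with the wheel turned clockwise to its firm stop, the guard standing up by itself, the switch pressed fully home and the loose things undisturbed; the one doubt is that joint 6 read 0.078 (listed limit 0.08) for a moment on the first approach to the guard.

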